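# Open the coppersmith's blank bin with its lever

## Task

The heavy steel flap of the green bin has to be held open so that a colleague can take out a copper blank. With the fingertips push the red knob of the yellow keeper until the keeper is swung all the way out from under the lever, then press the blue pad at the lever's long end down to its rubber stop, so that the lever raises the flap, and finish while still holding the pad down there. Lift nothing, do not touch the flap itself, and leave the cup, hammer, copper blanks, tongs and mallet standing about where they are.

Things in the scene. Friction and masses are not known exactly. Their poses are not given: they have to be found in the camera images.
- station: Fixed stand: board with pin stand, rubber stop, keeper post and green bin. Origin on the table below the pad; its y axis runs along the lever from pin to pad, z up. In its frame (m): lever pin (0, -0.220, 0.112); rubber stop (0, -0.060), top 0.069; bin x +-0.123, y -0.447 to -0.240, flap shut 0.136 tall. Yaw about -0.4 to 0.3 rad.
- lever: Loose steel bar, 315 x 30 x 14 mm, 0.5 kg, resting by a brass cross pin in open-topped slots of the pin stand. Origin on the pin axis. Long arm (220 mm from pin to pad) points along the station's +y, sloping up 0.2 rad at rest; short arm (70 mm) lies under the flap. Its own z is vertical at rest, tilted about 0.40 rad when on the stop.
- pad (a point): Centre of the top of the blue pad on the lever's long end (60 mm across the lever, 50 mm along it). At rest about 170 mm above the table; about 88 mm lower when the lever is on its rubber stop, moving under 7 mm sideways. Pressing takes about 5 to 13 N; the flap pushes it back up when let go.
- keeper (a joint): Angle (rad) of the yellow keeper, a flat bar on an upright post at the lever's +x side. 0: straight across, tongue under the lever, blocking it; starts at 0 to 0.2. 1.57: its stop, parallel to the lever, tongue clear (clear above 1.3). Grows clockwise seen from above: the knob moves towards the bin (station -y). About 1.5 N at the knob; stays where left.
- keeper_pivot (a point): Top of the keeper's pivot on its upright axis, 127 mm above the table; station x 0.042, y -0.110. At keeper angle a the knob's axis lies at station offset (50 cos a, -50 sin a) mm from it.
- knob (a point): Centre of the top of the upright red knob, a pin 18 mm across, from 123 to 180 mm above the table, standing on the keeper's flat bar (top at 123 mm). Pushed sideways along its arc from the side away from the bin.
- flap (a joint): Opening angle (rad) of the heavy steel flap (about 1.5 kg, 246 x 204 x 6 mm) on the bin, hinged on the edge next to the lever; 0 = shut; about 0.59 when the lever is on its rubber stop.
- cup: Copper cup, bystander, 70 mm across, 75 mm tall; origin at centre of underside.
- hammer: Hammer lying on the table, bystander, beyond the lever's long end.
- discs: Stack of copper blanks, bystander, 100 mm across, 12 mm high; origin at centre of underside.
- tongs: Dark steel tongs lying flat, bystander, about 140 mm long, 13 mm high.
- mallet: Wooden mallet lying on the table, bystander, 60 mm high.

How it is judged:
By the outcome, as a careful person would: the job done as asked, in the order asked, and still so for the second after the job is handed in, while the arm keeps its last pose, push and grip.
It also fails if it takes over 40 s, if anything falls off the work surface, if the arm or the gripper's body presses on something with over 40 N, if the wrist force passes 120 N, or if a joint passes its speed limit or range.

## Robot

A 7-joint arm with a two-finger parallel gripper is mounted at the origin on the work surface. World frame = base frame: x ahead of the robot, y to its left, z up, the work surface at z = 0. Lengths are in m, angles in rad, forces in N, time in s.
With the tool pointing down it reaches from about 0.425 to 0.875 m from the base axis. Payload 9.9 kg.
Tool frame: the origin (TCP) lies midway between the tips of the shut fingers; the grasp point (between the pads) lies 19 mm behind it (r.grip_point_offset is the distance from the TCP to the grasp point, in m); y points along the fingers, z is the direction in which the jaws open and shut, and the axes are right-handed (so a half turn about y gives the same grasp; the last joint's range is limited). The gripper opens to 85 mm and grips with 20 to 120 N. Pads are 22 mm wide; open, the fingers measure 114 mm over their backs; the gripper's body (76 mm by 85 mm) begins 54 mm behind the grasp point. The pads swing forward as they close: fully open they stand 13 mm farther back than shut.
Start: joints at [-1.418, 0.576, 0.025, 1.437, -0.015, 1.129, -0.057], TCP at [0.158, 0.656, 0.231] pointing down, gripper open.
Joint ranges: [-2.76, 2.76], [-0.34, 2.15], [-1.52, 1.57], [0.19, 2.46], [-1.09, 4.23], [0.17, 1.99], [-2.82, 2.82]. Speed limits (rad/s): [2.22, 2.22, 3.01, 3.01, 3.14, 3.14, 3.14].

## Interface

Orientations are given as a 3x3 rotation matrix whose columns are the frame's x, y, z axes.
In Python, from station import r gives the robot as it stands.
- The arm moves only by the tool arm_command, never from a script. Its argument "series" is a list of rows, each an object of numbers: "grip": the closure in counts, from 0 (fully open) to 255 (shut); "tx", "ty", "tz": the shift along the tool's x, y, z in cm; "turn": the turn about the tool's y in degrees. A call has 1 to 10 rows; each row is the pose to reach, as a shift and turn from the pose measured when the call began, along the tool's axes at that moment; what a row does not reach only later rows make up. A row lasts 1/10 s, in which the tool goes at most 50 mm and 8.59 degrees, less where a joint would pass 70% of its speed; a pose out of reach is approached as far as the arm can. A call with a gripper value outside its range is refused whole. The fingers move at their own pace and stop on an object; "grip_force" is the grip in N (left out, the last holds). Time passes only in rows, so rows that repeat a pose let the fingers close. It gives the time, the measured TCP pose, the force and the opening at its end, in the units of the state.
- r.sense(): the state, without advancing time (a new reading comes with each control period).
- r.snapshot(name): name is "side" or "top" or "wrist"; returns a dict with "frame" (400x640x3 uint8, red, green, blue), "z_map" (400x640 float32, m along the optical axis (not along the pixel's ray), 0 where there is no reading), "K" (3x3 intrinsics, pixels), "eye" and "orientation" of the camera in the world; the wrist camera has in their place "T_tool_cam" (4x4, takes a point from camera to tool coordinates, whose origin is the TCP and whose axes are the tool frame's). Camera axes: x right, y up, looking along -z (the intrinsics and any distortion apply to the point x, -y, -z); pixel columns grow to the right and rows downward; lengths in m; the calibration is good to about 2 mm. A picture is of the moment at which its call begins: read the wrist's pose just before it.
- r.job_done(): hands the job in, once; it reports no verdict.
The state is a dict: "time": time; "qpos": joint angles; "joint_vel": joint speeds; "joint_efforts": joint torques, N m; "tool_pos": TCP position; "ee_rot": TCP orientation; "force": force on the tool from outside, world axes, zero at the start; "moment": the same for the moment, N m; "opening": finger opening in m.
Only numpy, scipy, OpenCV 4.12 (cv2) and the standard library are available. Lean on these libraries where they do the work, as an engineer would, in place of code of your own. Each camera call takes 0.05 s, during which the arm holds its last target.

## Working session

There is one attempt and no reset: what is moved stays moved. The work goes in short steps, Python scripts to look and compute and a tool call to move; the robot and the scene stay as the last step left them, time stands still between calls to the robot, and variables do not carry over. Pictures are saved under pics/ and viewed, and the job is handed in when it is done.

Besides the shell and the picture viewer there is one more tool, called after "Emit:" as name(argument=value, ...), one argument or row to a line, values as JSON. arm_command: Moves the arm, as the interface text tells. Its arguments: {"type":"object","properties":{"series":{"type":"array"},"grip_force":{"type":"number"}},"required":["series"]}

```bash
ls; mkdir -p pics
python3 - <<'E'
from station import r
import cv2,numpy as np
s=r.sense()
for k in s: print(k,np.round(s[k],4).tolist())
for n in ("side","top"):
    d=r.snapshot(n); cv2.imwrite(f"pics/{n}0.png",d["frame"][:,:,::-1]); np.savez(f"{n}0.npz",**d)
    print(n,d["K"].tolist(),d["eye"],np.array(d["orientation"]).tolist())
    print(d.keys())
E
```

```text
pics
time 0.0
qpos [-1.4178, 0.5765, 0.0248, 1.4379, -0.015, 1.129, -0.0565]
joint_vel [-0.0019, -0.0001, -0.0006, 0.0001, -0.0003, 0.002, 0.0002]
joint_efforts [-0.0003, -76.5765, 2.2499, -28.596, 0.0152, 0.0129, 0.0]
tool_pos [0.1582, 0.6557, 0.2304]
ee_rot [[0.9721, -0.0003, 0.2346], [-0.2346, -0.0017, 0.9721], [0.0001, -1.0, -0.0017]]
force [-0.5609, -0.0016, -0.3921]
moment [-0.0086, -0.0341, -0.0388]
opening 0.0854
side [[386.8269265179337, 0.0, 323.00401222881106], [0.0, 386.8269265179337, 196.08443655009467], [0.0, 0.0, 1.0]] [0.47131202 0.86767973 0.86210845] [[-0.9865067886942014, 0.10496348645419207, -0.12564641806130095], [-0.16274900299834527, -0.7121860767380146, 0.6828643746188255], [-0.017807803999908896, 0.6940991705886816, 0.7196591022871907]]
dict_keys(['frame', 'z_map', 'K', 'eye', 'orientation'])
top [[421.6322793408994, 0.0, 318.0319140698042], [0.0, 421.6322793408994, 193.65311022230424], [0.0, 0.0, 1.0]] [0.39880848 0.14897374 1.28653215] [[-0.021899850957100953, 0.9873345889153491, -0.15713308391110906], [-0.9997538341280614, -0.022187061604698695, -7.378069106337376e-05], [-0.0035591676411530237, 0.1570927873223599, 0.9875774341776924]]
dict_keys(['frame', 'z_map', 'K', 'eye', 'orientation'])
```

View pics/side0.png

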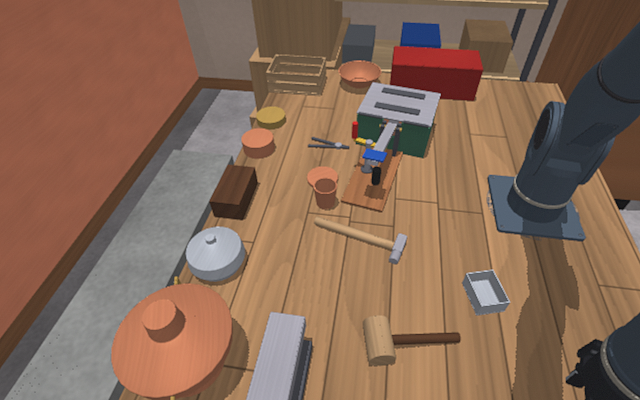

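View pics/top0.png

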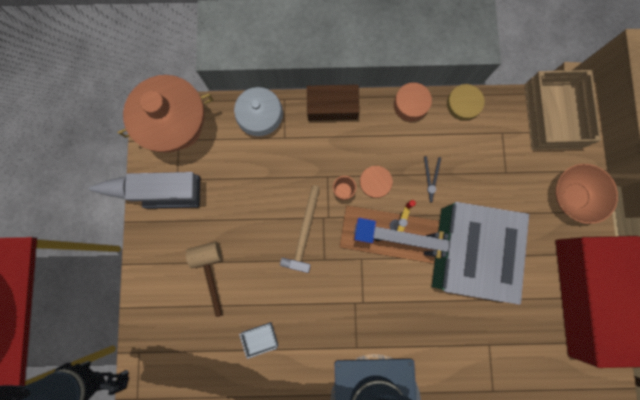

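The side view shows the pad at (375,156), the knob at (355,130) and the bin at (400,110). In the top view the pad is at (365,231), the knob at (411,204) and the bin at (487,252). I'll enlarge the crops and measure.

```bash
cat > h.py <<'E'
import numpy as np,cv2
def pix(d,u,v,z=None,height=None):
    K=d["K"];R=np.array(d["orientation"]);e=np.array(d["eye"])
    ray=R@np.array([(u-K[0,2])/K[0,0],-(v-K[1,2])/K[1,1],-1])
    if height is not None: return e+ray*(height-e[2])/ray[2]
    if z is None: z=d["z_map"][int(round(v)),int(round(u))]
    return e+ray*z
def proj(d,p):
    K=d["K"];R=np.array(d["orientation"]);c=R.T@(np.array(p)-d["eye"])
    return np.array([K[0,2]+K[0,0]*c[0]/-c[2],K[1,2]+K[1,1]*(-c[1])/-c[2]])
def cloud(d):
    K=d["K"];R=np.array(d["orientation"]);z=d["z_map"]
    v,u=np.mgrid[0:400,0:640]
    c=np.stack([(u-K[0,2])/K[0,0]*z,-(v-K[1,2])/K[1,1]*z,-z],-1)
    return c@R.T+d["eye"]
def crop(d,u0,v0,w,h,k,name):
    cv2.imwrite(name,cv2.resize(np.ascontiguousarray(d["frame"][v0:v0+h,u0:u0+w,::-1]),None,fx=k,fy=k,interpolation=cv2.INTER_CUBIC))
E
python3 - <<'E'
from h import *
for n,(a,b) in (("top",(335,185)),("side",(300,75))):
    d=dict(np.load(n+"0.npz")); crop(d,a,b,200,130,4,f"pics/{n}0c.png")
    P=cloud(d); f=d["frame"].astype(int); hsv=cv2.cvtColor(d["frame"],cv2.COLOR_RGB2HSV)
    H,S,V=[hsv[...,i].astype(int) for i in range(3)]
    w=np.zeros(H.shape,bool); w[b:b+130,a:a+200]=1
    for c,m in (("blue",(abs(H-115)<12)&(S>150)),("red",((H<6)|(H>175))&(S>200)),("yel",(abs(H-26)<5)&(S>180))):
        m=m&w&(P[...,2]>.09)
        v,u=np.nonzero(m); print(n,c,m.sum(),u.mean().round(1),v.mean().round(1),np.median(P[m],0).round(3),P[m].min(0).round(3),P[m].max(0).round(3))
E
```

```text
top blue 345 364.7 230.2 [0.476 0.027 0.17 ] [0.447 0.002 0.161] [0.506 0.052 0.179]<stdin>:9: RuntimeWarning: Mean of empty slice.
  ret = ret.dtype.type(ret / rcount)
  return _methods._mean(a, axis=axis, dtype=dtype,
  ret = um.true_divide(
Traceback (most recent call last):
ValueError: zero-size array to reduction operation minimum which has no identity
```

```bash
echo
python3 - <<'E'
from h import *
for n,(a,b) in (("top",(335,185)),("side",(300,75))):
    d=dict(np.load(n+"0.npz")); crop(d,a,b,200,130,4,f"pics/{n}0d.png")
    P=cloud(d); hsv=cv2.cvtColor(d["frame"],cv2.COLOR_RGB2HSV)
    H,S,V=[hsv[...,i].astype(int) for i in range(3)]
    w=np.zeros(H.shape,bool); w[b:b+130,a:a+200]=1
    if n=="side": w[:112]=0
    for c,m in (("blue",(abs(H-115)<12)&(S>150)),("red",((H<8)|(H>172))&(S>170)),("yel",(abs(H-26)<6)&(S>170))):
        m=m&w&(P[...,2]>.08)
        if not m.any(): print(n,c,"none"); continue
        v,u=np.nonzero(m); print(n,c,m.sum(),u.mean().round(1),v.mean().round(1),np.median(P[m],0).round(3),P[m].min(0).round(3),P[m].max(0).round(3))
    # bin top, z .12-.15
    m=w&(abs(P[...,2]-.136)<.006)&(S<60)
    if n=="top":
      m[:, :437]=0
      q=P[m][:,:2].astype(np.float32); print(cv2.minAreaRect(q))
      m=w&(S<60)&(P[...,2]>.115)&(P[...,2]<.165); m[:,440:]=0; m[:,:378]=0
      q=P[m]; print(len(q),cv2.fitLine(q[:,:2].astype(np.float32),cv2.DIST_HUBER,0,.01,.01).ravel())
E
```

```text
top blue 345 364.7 230.2 [0.476 0.027 0.17 ] [0.447 0.002 0.161] [0.506 0.052 0.179]
top red 37 410.5 203.8 [ 0.544 -0.096  0.178] [ 0.399 -0.105  0.134] [0.55  0.149 1.287]
top yel none
((0.4137498736381531, -0.30352044105529785), (0.20983925461769104, 0.24549973011016846), 79.08378601074219)
788 [ 0.21712673  0.9761434   0.4558882  -0.09600695]
side blue 203 374.4 154.9 [0.477 0.032 0.169] [ 0.446 -0.073  0.101] [0.508 0.868 0.862]
side red 78 354.5 129.7 [ 0.546 -0.091  0.156] [ 0.538 -0.105  0.126] [ 0.553 -0.085  0.18 ]
side yel 48 362.6 141.1 [ 0.523 -0.087  0.121] [ 0.483 -0.105  0.115] [ 0.545 -0.066  0.125]
```

View pics/top0c.png

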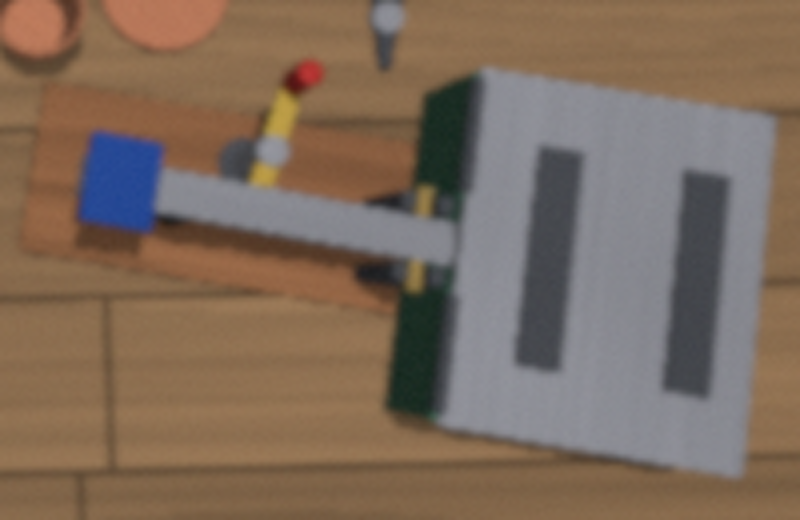

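```bash
ls pics
```

```text
side0.png
side0d.png
top0.png
top0c.png
top0d.png
```

Run:
```python
from h import *
d=dict(np.load("top0.npz"))
print("pivot",pix(d,403.2,222.8,height=.127)); print("knob",pix(d,412,203.3,height=.18))
print("pad",pix(d,364.9,230.4,height=.17))
for u,v in ((481,68),(775,115),(742,476),(437,424)): print(pix(d,u/4+335,v/4+185,height=.136))
s=dict(np.load("side0.npz"))
for p in ((.476,.027,.17),(.4967,-.0889,.127),(.545,-.097,.18)): print(proj(d,p),proj(s,p))
```

```text
pivot [ 0.49682093 -0.08352183  0.127     ]
knob [ 0.54344609 -0.09892401  0.18      ]
pad [0.47532958 0.0273359  0.17      ]
[ 0.55014093 -0.22785147  0.136     ]
[ 0.51321888 -0.42639752  0.136     ]
[ 0.27399392 -0.38051452  0.136     ]
[ 0.31194479 -0.181157    0.136     ]
[365.01703327 230.14335705] [375.11743358 153.23814168]
[405.15591145 222.80051486] [369.90484053 139.40656407]
[411.23967054 202.73424129] [355.19943121 122.21144258]
```

View pics/side0d.png

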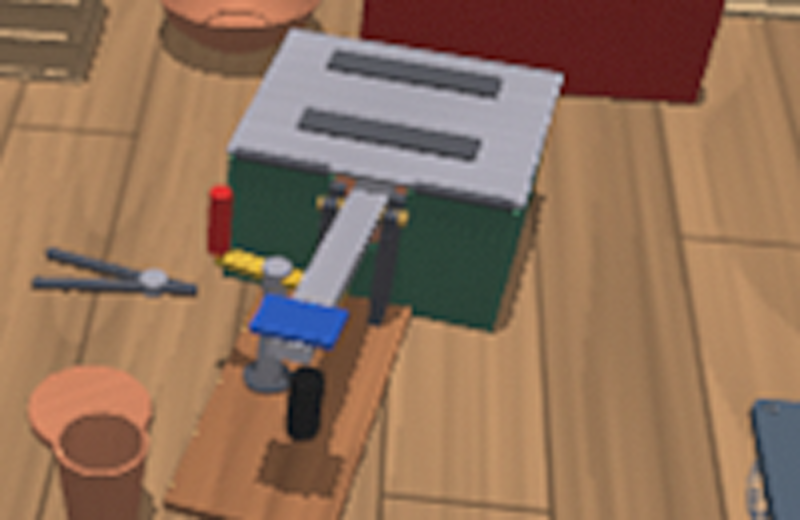

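```bash
cat >> h.py <<'E'
def shift(s,p):
    return np.round(np.array(s["ee_rot"]).T@(np.array(p)-np.array(s["tool_pos"]))*100,1)
yaw=-0.187
ex=np.array([np.cos(yaw),np.sin(yaw),0]);ey=np.array([-np.sin(yaw),np.cos(yaw),0])
org=np.array([.4757,.0285,0]); piv=np.array([.497,-.0865,.127])
def knob(a): return piv+.05*(np.cos(a)*ex-np.sin(a)*ey)
def stat(p): q=np.array(p)-org; return np.array([q@ex,q@ey,p[2]])
n=(ex+ey)/2**.5
E
python3 - <<'E'
from h import *
from station import r
s=r.sense()
print(knob(.08),n,stat(piv),stat([.4137,-.3035,.136]))
for p in ((.50,.36,.24),(.58,-.075,.24)): print(shift(s,p))
E
```

```text
[ 0.54522834 -0.09969195  0.127     ] [0.82623902 0.5633197  0.        ] [ 0.04230855 -0.10903521  0.127     ] [ 0.00080368 -0.33773859  0.136     ]
[ 40.2  -0.9 -20.7]
[ 58.1  -0.9 -61.1]
```

Emit:
arm_command(
  series=[
    {"grip": 255,"tx": 8,"ty": -0.9,"tz": -4,"turn": -5},
    {"grip": 255,"tx": 16,"ty": -0.9,"tz": -7,"turn": -10},
    {"grip": 255,"tx": 24,"ty": -0.9,"tz": -10,"turn": -15},
    {"grip": 255,"tx": 32,"ty": -0.9,"tz": -14,"turn": -20},
    {"grip": 255,"tx": 40,"ty": -0.9,"tz": -20,"turn": -25},
    {"grip": 255,"tx": 45,"ty": -0.9,"tz": -26,"turn": -30},
    {"grip": 255,"tx": 49,"ty": -0.9,"tz": -33,"turn": -35},
    {"grip": 255,"tx": 53,"ty": -0.9,"tz": -40,"turn": -40},
    {"grip": 255,"tx": 56,"ty": -0.9,"tz": -47,"turn": -45},
    {"grip": 255,"tx": 58.1,"ty": -0.9,"tz": -61.1,"turn": -48},
  ],
)

```text
time: 1.1
tool_pos: [0.4779, 0.2848, 0.2392]
ee_rot: [[0.823, -0.0, -0.568], [0.568, -0.002, 0.823], [-0.001, -1.0, -0.001]]
force: [1.6, 0.9, 0.5]
opening: 0.0003
```

Run:
```python
from h import *
from station import r
s=r.sense(); print(s["qpos"],s["joint_vel"])
print(shift(s,(.578,-.075,.24)), np.degrees(np.arctan2(s["ee_rot"][1][0],s["ee_rot"][0][0])))
```

```text
[-0.5225397   0.39326038 -0.14395473  1.73996202  0.06623216  1.01422575
  1.48374651] [ 0.87862112 -0.2263838  -0.04453077  0.38360333 -0.00694996 -0.150861
  1.29721823]
[-12.2  -0.  -35.3] 34.588453648478975
```

Emit:
arm_command(
  series=[
    {"grip": 255,"tx": -1,"ty": 0,"tz": -5,"turn": 0},
    {"grip": 255,"tx": -2,"ty": 0,"tz": -10,"turn": 0},
    {"grip": 255,"tx": -4,"ty": 0,"tz": -15,"turn": 0},
    {"grip": 255,"tx": -6,"ty": 0,"tz": -20,"turn": 0},
    {"grip": 255,"tx": -8,"ty": 0,"tz": -25,"turn": 0},
    {"grip": 255,"tx": -10,"ty": 0,"tz": -30,"turn": 0},
    {"grip": 255,"tx": -12.2,"ty": 0,"tz": -35.3,"turn": 0},
    {"grip": 255,"tx": -12.2,"ty": 0,"tz": -35.3,"turn": 0},
    {"grip": 255,"tx": -12.2,"ty": 0,"tz": -35.3,"turn": 0},
    {"grip": 255,"tx": -12.2,"ty": 0,"tz": -35.3,"turn": 0},
  ],
)

```text
time: 2.1
tool_pos: [0.5775, -0.0753, 0.2393]
ee_rot: [[0.824, -0.001, -0.567], [0.567, -0.001, 0.824], [-0.002, -1.0, -0.0]]
force: [-0.4, 0.5, 0.2]
opening: -0.0003
```

Run:
```python
from h import *
from station import r
s=r.sense(); print(s["qpos"],s["joint_vel"].round(3) if hasattr(s["joint_vel"],"round") else s["joint_vel"])
d=r.snapshot("wrist"); cv2.imwrite("pics/w1.png",d["frame"][:,:,::-1]); print(d["T_tool_cam"],d["K"])
np.savez("w1.npz",**d)
d=r.snapshot("side"); crop(d,300,20,200,150,4,"pics/s1.png")
print(shift(s,knob(.08)+.04*n+[0,0,.013]))
```

```text
[ 0.08873311  0.42969849 -0.06024466  1.67661249  0.0306265   1.03730738
  2.19146681] [-0.032 -0.007 -0.024  0.008 -0.005  0.001 -0.004]
[[ 6.60058605e-04 -9.58535332e-01 -2.84972950e-01 -7.29538109e-02]
 [-1.97267750e-04  2.84972882e-01 -9.58535559e-01 -1.43057758e-01]
 [ 9.99999763e-01  6.88905616e-04 -9.89305088e-07  4.14937583e-04]
 [ 0.00000000e+00  0.00000000e+00  0.00000000e+00  1.00000000e+00]] [[318.44791425   0.         316.81364134]
 [  0.         318.44791425 195.41314518]
 [  0.           0.           1.        ]]
[-0.   9.9 -0.2]
```

View pics/w1.png

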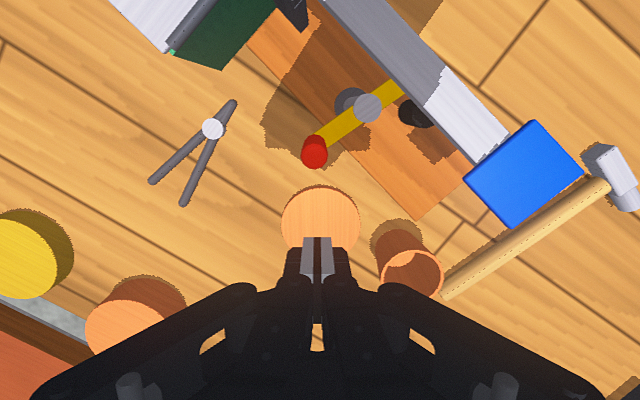

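View pics/s1.png

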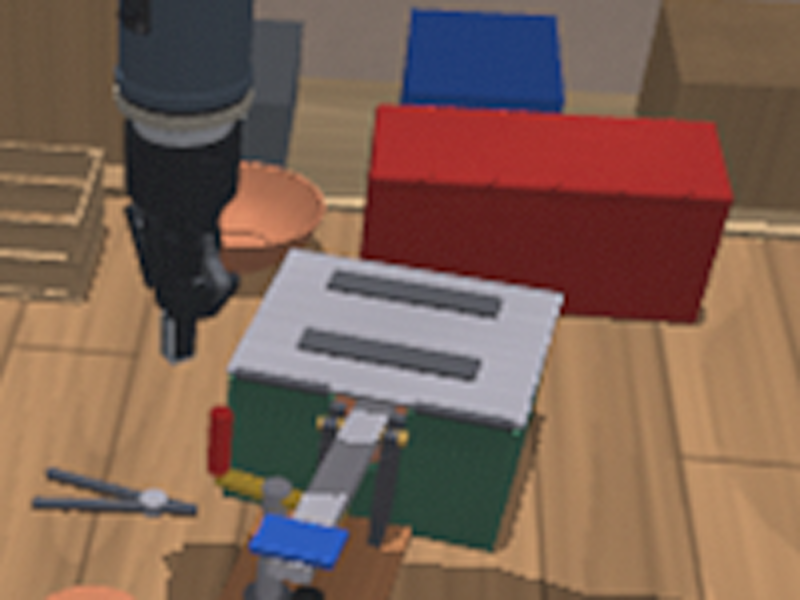

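The wrist view shows the knob's top at about (314,144), in line with the fingers at column 317. The pivot cap is at (368,107) and the pad spans about (465–584, 120–228). I'll use these to refine the positions.

Run:
```python
from h import *
from station import r
d=dict(np.load("w1.npz")); s=r.sense()
T=np.eye(4);T[:3,:3]=s["ee_rot"];T[:3,3]=s["tool_pos"]
W=T@d["T_tool_cam"]; d["orientation"]=W[:3,:3]; d["eye"]=W[:3,3]
P=cloud(d); hsv=cv2.cvtColor(d["frame"],cv2.COLOR_RGB2HSV); H,S,V=[hsv[...,i].astype(int) for i in range(3)]
m=((H<6)|(H>174))&(S>200)&(P[...,2]>.176)&(P[...,2]<.19); print("knob top",m.sum(),P[m].mean(0),(P[m].max(0)+P[m].min(0))/2, [a.mean() for a in np.nonzero(m)])
m=(abs(H-110)<12)&(S>170)&(P[...,2]>.15); print("pad",P[m].mean(0),(P[m].max(0)+P[m].min(0))/2, cv2.minAreaRect(P[m][:,:2].astype(np.float32)))
print("pivot",pix(d,368,107,height=.127),P[107,368])
k=P[((H<6)|(H>174))&(S>200)&(P[...,2]>.176)&(P[...,2]<.19)].mean(0)
for p in (k,pix(d,368,107,height=.127)): print(stat(p))
```

```text
knob top 562 [ 0.545711   -0.09748112  0.18027595] [ 0.54594166 -0.09725526  0.17931074] [np.float64(154.88434163701066), np.float64(313.70106761565836)]
pad [0.47828989 0.02610249 0.17237962] [ 0.52438859 -0.03616075  0.27146783] ((0.522066056728363, -0.03985050320625305), (0.0829286277294159, 0.23888404667377472), 30.112197875976562)
pivot [ 0.4985488  -0.07952148  0.127     ] [ 0.49861878 -0.07965111  0.12794552]
[ 0.09221186 -0.11076893  0.18027595]
[ 0.04253296 -0.10189041  0.127     ]
```

Emit:
arm_command(
  series=[
    {"grip": 255,"tx": 0,"ty": 3,"tz": 0,"turn": 0},
    {"grip": 255,"tx": 0,"ty": 6.5,"tz": 0,"turn": 0},
    {"grip": 255,"tx": 0,"ty": 9.9,"tz": 0,"turn": 0},
    {"grip": 255,"tx": 0,"ty": 9.9,"tz": 0,"turn": 0},
    {"grip": 255,"tx": 0,"ty": 9.9,"tz": 0,"turn": 0},
  ],
)

```text
time: 2.7
tool_pos: [0.5776, -0.0723, 0.141]
ee_rot: [[0.821, -0.002, -0.571], [0.571, -0.0, 0.821], [-0.001, -1.0, 0.001]]
force: [0.5, 0.2, 0.5]
opening: 0.0002
```

```bash
sed -i 's/piv=np.array.*/piv=np.array([.498,-.083,.127])/' h.py
python3 - <<'E'
from h import *
from station import r
s=r.sense(); print(s["tool_pos"],s["force"])
for a in (.11,.3,.5,.7,.9,1.1,1.3,1.5,1.57): print(a,shift(s,knob(a)+.02*n+[0,0,.013]))
E
```

```text
[ 0.57755591 -0.07234403  0.14102125] [0.5090192  0.16392572 0.46574762]
0.11 [-2.   0.1 -0.3]
0.3 [-2.8  0.1 -0.8]
0.5 [-3.8  0.1 -1.2]
0.7 [-4.8  0.1 -1.3]
0.9 [-5.8  0.1 -1.3]
1.1 [-6.7  0.1 -1.1]
1.3 [-7.6  0.1 -0.7]
1.5 [-8.5  0.1 -0.1]
1.57 [-8.7  0.1  0.1]
```

Emit:
arm_command(
  series=[
    {"grip": 255,"tx": -1,"ty": 0.1,"tz": -0.3,"turn": 0},
    {"grip": 255,"tx": -1.8,"ty": 0.1,"tz": -0.3,"turn": 0},
    {"grip": 255,"tx": -2.4,"ty": 0.1,"tz": -0.5,"turn": 0},
    {"grip": 255,"tx": -3.0,"ty": 0.1,"tz": -0.8,"turn": 0},
    {"grip": 255,"tx": -3.5,"ty": 0.1,"tz": -1.0,"turn": 0},
    {"grip": 255,"tx": -4.0,"ty": 0.1,"tz": -1.2,"turn": 0},
    {"grip": 255,"tx": -4.5,"ty": 0.1,"tz": -1.3,"turn": 0},
    {"grip": 255,"tx": -5.0,"ty": 0.1,"tz": -1.3,"turn": 0},
    {"grip": 255,"tx": -5.0,"ty": 0.1,"tz": -1.3,"turn": 0},
  ],
)

```text
time: 3.6
tool_pos: [0.5426, -0.1122, 0.1398]
ee_rot: [[0.822, -0.003, -0.57], [0.57, -0.001, 0.822], [-0.003, -1.0, 0.001]]
force: [0.3, 0.0, 0.5]
opening: -0.0
```

Run:
```python
from h import *
from station import r
s=r.sense(); print(s["tool_pos"],s["force"],s["time"])
d=r.snapshot("wrist"); cv2.imwrite("pics/w2.png",d["frame"][:,:,::-1])
for a in (.7,.9,1.1,1.3,1.5,1.57): print(a,shift(s,knob(a)+.02*n+[0,0,.013]))
```

```text
[ 0.54262692 -0.11216138  0.13981375] [0.29181967 0.0455583  0.52646868] 3.6
0.7 [ 0.4 -0.  -0.1]
0.9 [-0.6 -0.  -0. ]
1.1 [-1.6 -0.   0.2]
1.3 [-2.5 -0.   0.6]
1.5 [-3.3 -0.   1.2]
1.57 [-3.6 -0.   1.4]
```

View pics/w2.png

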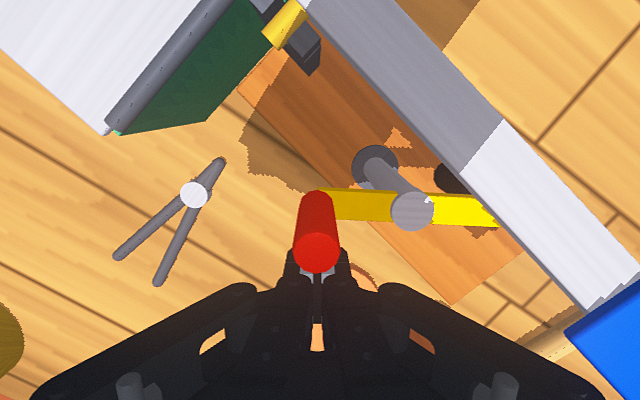

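The knob, top at (316,255), rests against the fingertips. The keeper has swung to about 0.75 rad and points left of the pivot at (412,210). I'll carry on along the arc.

Emit:
arm_command(
  series=[
    {"grip": 255,"tx": -0.6,"ty": 0,"tz": -0.1,"turn": 0},
    {"grip": 255,"tx": -1.1,"ty": 0,"tz": 0,"turn": 0},
    {"grip": 255,"tx": -1.6,"ty": 0,"tz": 0.1,"turn": 0},
    {"grip": 255,"tx": -2.1,"ty": 0,"tz": 0.3,"turn": 0},
    {"grip": 255,"tx": -2.6,"ty": 0,"tz": 0.5,"turn": 0},
    {"grip": 255,"tx": -3.0,"ty": 0,"tz": 0.8,"turn": 0},
    {"grip": 255,"tx": -3.4,"ty": 0,"tz": 1.1,"turn": 0},
    {"grip": 255,"tx": -3.6,"ty": 0,"tz": 1.3,"turn": 0},
    {"grip": 255,"tx": -3.6,"ty": 0,"tz": 1.3,"turn": 0},
  ],
)

```text
time: 4.55
tool_pos: [0.508, -0.1212, 0.1406]
ee_rot: [[0.821, 0.002, -0.571], [0.571, -0.0, 0.821], [0.001, -1.0, -0.001]]
force: [9.0, 2.3, -2.8]
opening: -0.0002
```

```bash
cat > look.py <<'E'
import sys
from h import *
from station import r
s=r.sense(); print(s["tool_pos"],s["force"],s["time"])
t=sys.argv[1]
d=r.snapshot("wrist"); cv2.imwrite(f"pics/w{t}.png",d["frame"][:,:,::-1])
T=np.eye(4);T[:3,:3]=s["ee_rot"];T[:3,3]=s["tool_pos"]
W=T@d["T_tool_cam"]; d["orientation"]=W[:3,:3]; d["eye"]=W[:3,3]
P=cloud(d); hsv=cv2.cvtColor(d["frame"],cv2.COLOR_RGB2HSV); H,S,V=[hsv[...,i].astype(int) for i in range(3)]
m=((H<6)|(H>174))&(S>200)&(P[...,2]>.176)&(P[...,2]<.19)
if m.any():
    k=P[m].mean(0); q=k-piv; print("knob",k,"angle",np.arctan2(-q@ey,q@ex),m.sum())
for a in (1.3,1.5,1.57): print(a,shift(s,knob(a)+.02*n+[0,0,.013]))
E
python3 look.py 3
```

```text
[ 0.50800693 -0.12116233  0.1405528 ] [ 9.0382357   2.32232985 -2.82943995] 4.55
knob [ 0.48857644 -0.13144948  0.17988269] angle 1.5759005872975862 1710
1.3 [ 0.9  0.1 -0.6]
1.5 [ 0.   0.1 -0.1]
1.57 [-0.2  0.1  0.2]
```

View pics/w3.png

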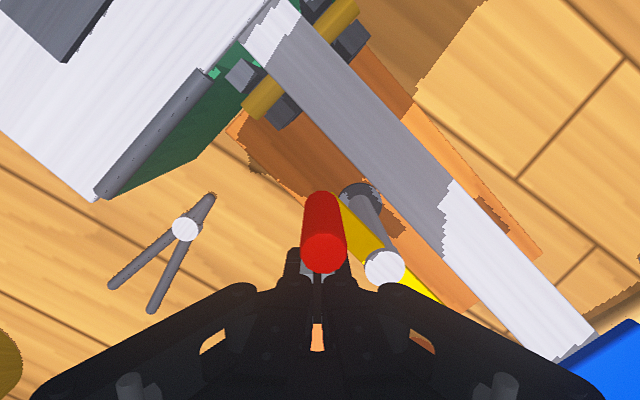

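The keeper is parallel to the lever. The knob's measured angle is about 1.576 and 9 N on the tool confirms its stop. Now I'll back off, rise and go over the pad.

Run:
```python
from h import *
from station import r
s=r.sense()
print(shift(s,(.477,.027,.22)))
```

```text
[ 5.9 -8.  13.9]
```

Emit:
arm_command(
  series=[
    {"grip": 255,"tx": 1,"ty": 0,"tz": 0,"turn": 0},
    {"grip": 255,"tx": 2.5,"ty": 0,"tz": 0,"turn": 0},
    {"grip": 255,"tx": 2.5,"ty": -4,"tz": 0,"turn": 0},
    {"grip": 255,"tx": 2.5,"ty": -8,"tz": 0,"turn": 0},
    {"grip": 255,"tx": 4,"ty": -8,"tz": 4,"turn": 0},
    {"grip": 255,"tx": 5,"ty": -8,"tz": 8,"turn": 0},
    {"grip": 255,"tx": 5.9,"ty": -8,"tz": 12,"turn": 0},
    {"grip": 255,"tx": 5.9,"ty": -8,"tz": 13.9,"turn": 0},
    {"grip": 255,"tx": 5.9,"ty": -8,"tz": 13.9,"turn": 0},
    {"grip": 255,"tx": 5.9,"ty": -8,"tz": 13.9,"turn": 0},
  ],
)

```text
time: 5.6
tool_pos: [0.4773, 0.027, 0.2205]
ee_rot: [[0.82, 0.001, -0.572], [0.572, -0.001, 0.82], [0.001, -1.0, -0.001]]
force: [0.1, -0.8, -1.0]
opening: -0.0001
```

```bash
python3 look.py 4
python3 - <<'E'
from h import *
from station import r
d=r.snapshot("top"); crop(d,335,185,200,130,4,"pics/t4.png")
d=r.snapshot("side"); crop(d,300,60,200,130,4,"pics/s4.png")
E
```

```text
[0.47728652 0.02696069 0.22050212] [ 0.05557577 -0.77552014 -1.00151646] 5.6
knob [ 0.48870658 -0.12917638  0.1797336 ] angle 1.5824024053076233 899
1.3 [ -5.1   8.1 -14.5]
1.5 [ -5.9   8.1 -14. ]
1.57 [ -6.2   8.1 -13.7]
```

View pics/t4.png

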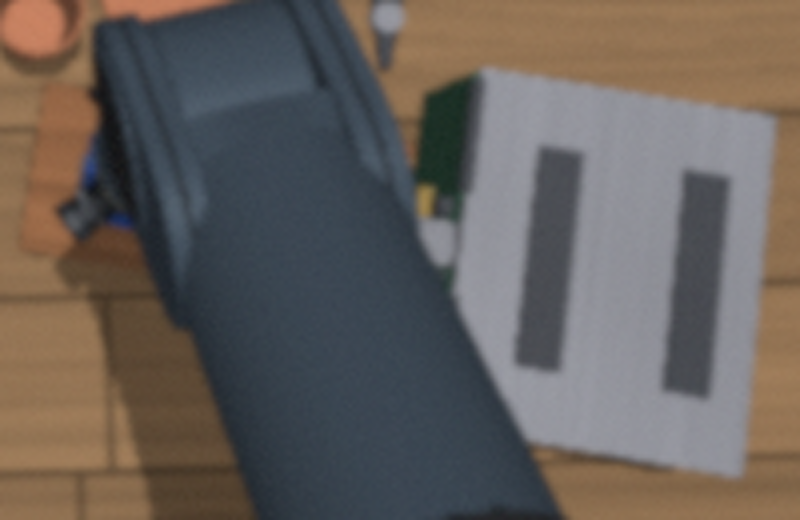

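View pics/s4.png

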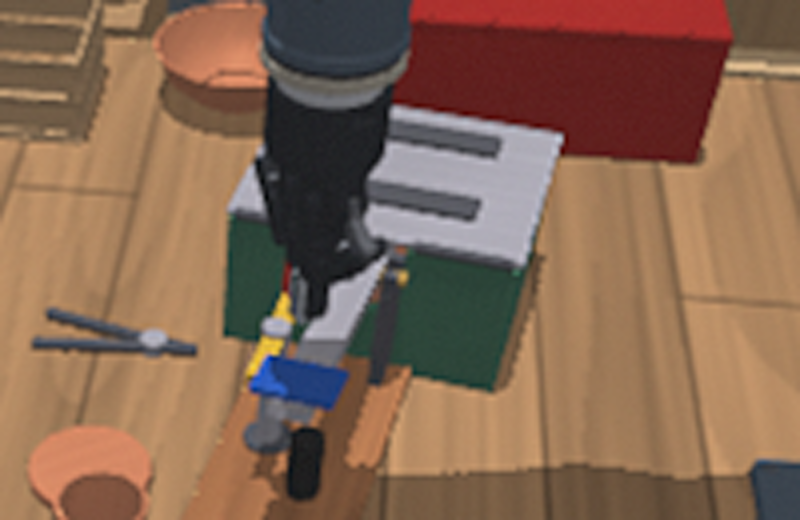

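View pics/w4.png

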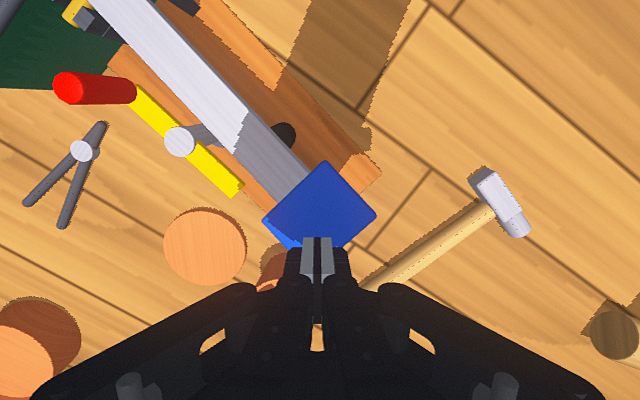

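The keeper is clear: in the wrist view the knob is at (68,88) and the bar runs parallel to the lever past the pivot at (180,141). The fingertips are above the pad, centred near (320,205). Now to press.

Emit:
arm_command(
  series=[
    {"grip": 255,"tx": 0,"ty": 2,"tz": 0,"turn": 0},
    {"grip": 255,"tx": 0,"ty": 3.5,"tz": 0,"turn": 0},
    {"grip": 255,"tx": 0,"ty": 4.5,"tz": 0,"turn": 0},
    {"grip": 255,"tx": 0,"ty": 5,"tz": 0,"turn": 0},
    {"grip": 255,"tx": 0,"ty": 5.5,"tz": 0,"turn": 0},
    {"grip": 255,"tx": 0,"ty": 6,"tz": 0,"turn": 0},
    {"grip": 255,"tx": 0,"ty": 6.5,"tz": 0,"turn": 0},
    {"grip": 255,"tx": 0,"ty": 7,"tz": 0,"turn": 0},
    {"grip": 255,"tx": 0,"ty": 7.5,"tz": 0,"turn": 0},
    {"grip": 255,"tx": 0,"ty": 8,"tz": 0,"turn": 0},
  ],
)

```text
time: 6.75
tool_pos: [0.48, 0.0273, 0.1417]
ee_rot: [[0.822, 0.006, -0.57], [0.57, 0.001, 0.822], [0.006, -1.0, -0.002]]
force: [0.2, 7.2, 10.1]
opening: 0.0001
```

```bash
python3 look.py 5
python3 - <<'E'
from h import *
from station import r
d=r.snapshot("side"); crop(d,300,60,200,130,4,"pics/s5.png")
E
```

```text
[0.48000948 0.02726518 0.14174205] [ 0.15792895  7.15417178 10.14184729] 6.75
1.3 [ -5.3   0.2 -14.4]
1.5 [ -6.1   0.2 -13.8]
1.57 [ -6.4   0.2 -13.6]
```

View pics/s5.png

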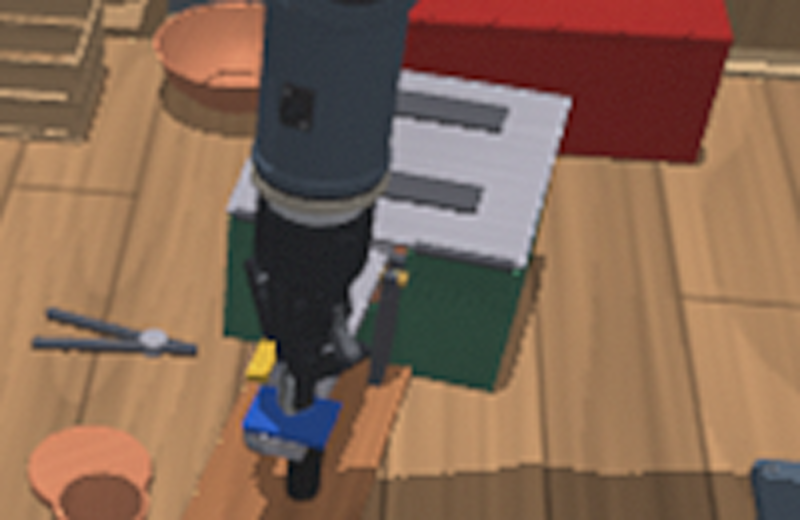

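View pics/w5.png

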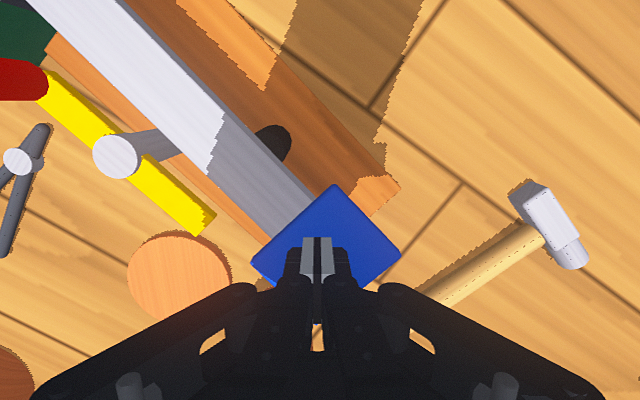

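Emit:
arm_command(
  series=[
    {"grip": 255,"tx": 0.1,"ty": 0.5,"tz": 0.2,"turn": 0},
    {"grip": 255,"tx": 0.2,"ty": 1,"tz": 0.4,"turn": 0},
    {"grip": 255,"tx": 0.2,"ty": 1.5,"tz": 0.4,"turn": 0},
    {"grip": 255,"tx": 0.2,"ty": 2,"tz": 0.4,"turn": 0},
    {"grip": 255,"tx": 0.2,"ty": 2.5,"tz": 0.4,"turn": 0},
    {"grip": 255,"tx": 0.2,"ty": 3,"tz": 0.4,"turn": 0},
    {"grip": 255,"tx": 0.2,"ty": 3.5,"tz": 0.4,"turn": 0},
    {"grip": 255,"tx": 0.2,"ty": 4,"tz": 0.4,"turn": 0},
    {"grip": 255,"tx": 0.2,"ty": 4.5,"tz": 0.4,"turn": 0},
  ],
)

```text
time: 7.75
tool_pos: [0.4804, 0.0305, 0.0971]
ee_rot: [[0.822, 0.007, -0.569], [0.569, 0.0, 0.822], [0.006, -1.0, -0.004]]
force: [-0.1, -4.8, 8.9]
opening: 0.0004
```

```bash
python3 look.py 6
python3 - <<'E'
from h import *
from station import r
d=r.snapshot("side"); crop(d,300,60,200,130,4,"pics/s6.png")
E
```

```text
[0.4804392  0.03047871 0.09705964] [-0.09077608 -4.78454082  8.89354482] 7.75
1.3 [ -5.5  -4.3 -14.7]
1.5 [ -6.3  -4.3 -14.1]
1.57 [ -6.5  -4.3 -13.9]
```

View pics/w6.png

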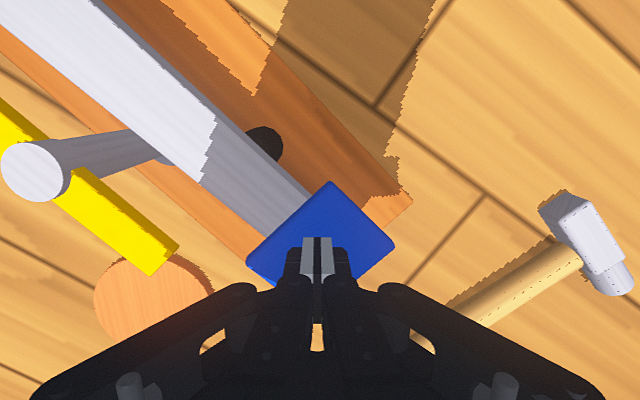

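Emit:
arm_command(
  series=[
    {"grip": 255,"tx": -0.1,"ty": 0.4,"tz": -0.1,"turn": 0},
    {"grip": 255,"tx": -0.1,"ty": 0.8,"tz": -0.2,"turn": 0},
    {"grip": 255,"tx": -0.1,"ty": 1.2,"tz": -0.2,"turn": 0},
    {"grip": 255,"tx": -0.1,"ty": 1.5,"tz": -0.2,"turn": 0},
    {"grip": 255,"tx": -0.1,"ty": 1.5,"tz": -0.2,"turn": 0},
  ],
)

```text
time: 8.35
tool_pos: [0.4817, 0.0284, 0.0833]
ee_rot: [[0.822, 0.009, -0.569], [0.569, 0.001, 0.823], [0.008, -1.0, -0.005]]
force: [-5.0, 1.6, 24.1]
opening: -0.0004
```

```bash
python3 look.py 7
```

```text
[0.48167362 0.02844608 0.08326204] [-4.95587124  1.6172483  24.14866023] 8.35
1.3 [ -5.4  -5.7 -14.5]
1.5 [ -6.3  -5.7 -13.9]
1.57 [ -6.5  -5.7 -13.6]
```

The force rose from 9 to 24 N, so the lever is on the stop. I'll hold for a moment and check.

Emit:
arm_command(
  series=[
    {"grip": 255,"tx": 0,"ty": 0.2,"tz": 0,"turn": 0},
    {"grip": 255,"tx": 0,"ty": 0.2,"tz": 0,"turn": 0},
    {"grip": 255,"tx": 0,"ty": 0.2,"tz": 0,"turn": 0},
    {"grip": 255,"tx": 0,"ty": 0.2,"tz": 0,"turn": 0},
  ],
)

```text
time: 8.8
tool_pos: [0.4819, 0.0284, 0.0831]
ee_rot: [[0.823, 0.01, -0.568], [0.568, 0.001, 0.823], [0.009, -1.0, -0.005]]
force: [-7.2, 0.8, 28.6]
opening: -0.0004
```

```bash
python3 look.py 8
python3 - <<'E'
from h import *
from station import r
d=r.snapshot("side"); crop(d,300,60,200,130,4,"pics/s8.png"); cv2.imwrite("pics/s8f.png",d["frame"][:,:,::-1])
for nm,dd in (("side",d),("top",r.snapshot("top"))):
    P=cloud(dd); S=cv2.cvtColor(dd["frame"],cv2.COLOR_RGB2HSV)[...,1]
    q=np.stack([(P-org)@ex,(P-org)@ey,P[...,2]],-1)
    m=(abs(q[...,0])<.12)&(q[...,1]<-.26)&(q[...,1]>-.45)&(q[...,2]>.142)&(S<70)&(q[...,2]<.3)
    if nm=="top": crop(dd,335,185,200,130,4,"pics/t8.png")
    A=np.c_[q[m][:,:2],np.ones(m.sum())]; z=q[m][:,2]
    for _ in range(4):
        c=np.linalg.lstsq(A,z,rcond=None)[0]; g=abs(A@c-z)<.01; A,z=A[g],z[g]
    print(nm,m.sum(),len(z),c,"flap angle",np.arctan(-c[1]))
E
```

```text
[0.48185778 0.02844793 0.08314823] [-7.2266005   0.79819226 28.64033737] 8.8
1.3 [ -5.4  -5.7 -14.5]
1.5 [ -6.3  -5.7 -13.9]
1.57 [ -6.5  -5.7 -13.6]
side 1815 1812 [ 0.0090147  -0.69168346 -0.03027077] flap angle 0.6051225604218688
top 6761 6749 [-0.00235511 -0.68993944 -0.03065398] flap angle 0.6039419472832047
```

View pics/s8f.png

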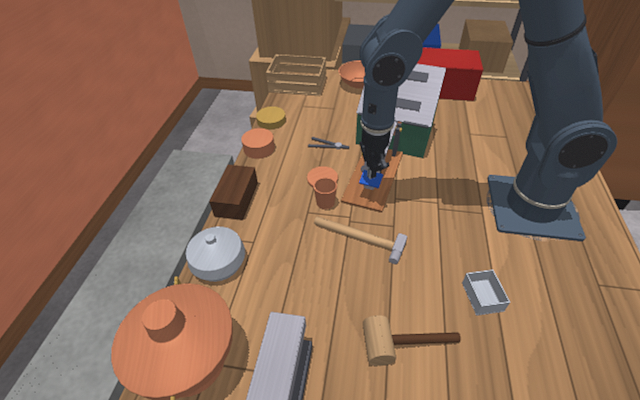

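View pics/w8.png

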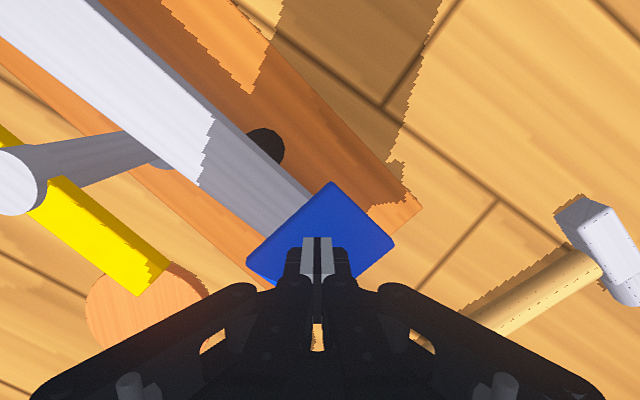

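View pics/s8.png

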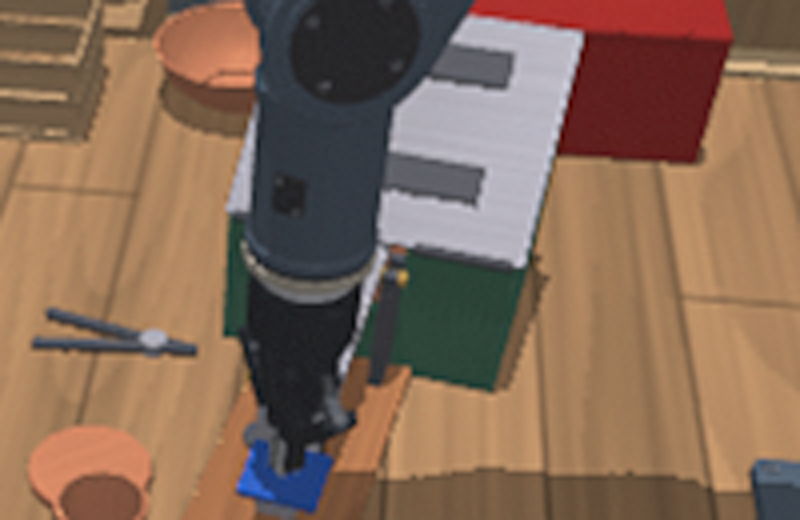

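Run:
```python
from station import r
s=r.sense(); print(s["force"],s["tool_pos"],s["time"]); print(r.job_done())
```

```text
[-8.2873901   1.3775885  27.48023393] [0.48180513 0.02842777 0.08312674] 8.95
the job is handed in; nothing more can be done
None
```

The job is handed in at about 9 s: the keeper is swung out to its stop, and the arm is still holding the pad down on its rubber stop with the flap open.

- **Keeper:** I pushed the red knob with the shut fingertips until the tool felt about 9 N at the stop. The knob measured about 1.58 rad against 1.57 expected, and the last wrist picture still shows the keeper bar parallel to the lever.
- **Pad:** I pressed the blue pad down until the upward force rose from about 9 N to 24–28 N, with the fingertips at z = 0.083 m. The pad therefore came down about 88 mm.
- **Flap:** its angle measured 0.604 rad in the top view and 0.605 rad in the side view, against about 0.59 expected.
- **Bystanders:** the last side picture shows the cup, hammer, copper blanks, tongs and mallet where they started.

**Disagreements:** early measurements of the keeper pivot differed between cameras by 4 mm, so I used a value in between. At hand-in the pad also carried about 8 N sideways, and the pose was steady. I did no check after handing in.

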